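# Take the finished fossil mount out of the microscope clamp and put it away

## Robot

A 6-joint arm with a two-finger parallel gripper is mounted at the origin on the work surface. World frame = base frame: x ahead of the robot, y to its left, z up, the work surface at z = 0. Lengths are in m, angles in rad, forces in N, time in s.
With the tool pointing down it reaches from about 0.325 to 0.925 m from the base axis. Payload 3.1 kg.
Tool frame: the origin (TCP) lies at the very end of the fingers, on their centre line; the grasp point (between the pads) lies 19 mm behind it; z points along the fingers, y is the line along which they close (so a half turn about z gives the same grasp; the last joint's range is limited). The gripper opens to 85 mm and grips with 20 to 120 N. Pads are 22 mm wide; open, the fingers measure 114 mm over their backs; the gripper's body (76 mm by 85 mm) begins 54 mm behind the grasp point. The pads swing forward as they close: fully open they stand 13 mm farther back than shut.
Start: joints at [1.149, 0.217, 1.613, -0, 1.311, -0.112], TCP at [0.191, 0.595, 0.231] pointing down, gripper open.
Joint ranges: [-2.75, 2.75], [-0.78, 2.1], [0.31, 2.55], [-1.13, 4.27], [0.13, 2.63], [-2.58, 2.58]. Speed limits (rad/s): [2.79, 2.79, 3.14, 3.14, 3.14, 3.14].

## Interface

Orientations are given as a 3x3 rotation matrix whose columns are the frame's x, y, z axes.
In Python, from rig import env, cams, workorder gives the robot as it stands. The module is installed in compiled form; this text tells all that it offers.
- The arm moves only by the tool move_arm, never from a script. Its argument "deltas" is one flat list of numbers, 7 for each row, row after row: the turn, a rotation vector about the world's x, y, z in rad, then the shift along the world's x, y, z in cm, then the finger opening in cm, from 0 to 8.54. In form: [ax, ay, az, tx, ty, tz, gripper, ax, ay, az, tx, ty, tz, gripper, ...]. A call has exactly 8 rows; each row is the pose to reach, as a shift and turn from the pose commanded when the call began; what a row does not reach only later rows make up. A row lasts 1/8 s, in which the tool goes at most 62.5 mm and 10.7 degrees, less where a joint would pass 70% of its speed; a pose out of reach is approached as far as the arm can. A call with a gripper value outside its range is refused whole. The fingers move at their own pace and stop on an object; the grip force is fixed at half the most. Time passes only in rows, so rows that repeat a pose let the fingers close, or fill a call up. It gives the time, the measured TCP pose, the force, the opening and the grip force at its end, in the units of the state.
- env.read_state(): the state, without advancing time (a new reading comes with each control period).
- cams.read_camera(name): name is "scene" or "top" or "wrist"; returns the picture (400x640x3 uint8, red, green, blue); there is no depth.
- cams.get_calibration(name): a dict with "mtx" (3x3 intrinsics, pixels), "k1" (the pictures are not rectified: a ray, as slopes to the right and down, at radius r is drawn at 1 + k1 r^2 times it, then the intrinsics apply), "position" and "attitude" of the camera in the world; the wrist camera has in their place "hand_eye" (4x4, takes a point from camera to tool coordinates, whose origin is the TCP and whose axes are the flange's). Camera axes: x right, y down, z forward; pixel columns grow to the right and rows downward; lengths in m; the calibration is good to about 2 mm. A picture is of the moment at which its call begins: read the wrist's pose just before it. get_calibration takes no time and is no camera call.
- workorder.sign_off(): hands the job in; it is judged then, once.
The state is a dict: "time": time; "joint_positions": joint angles; "dq": joint speeds; "tau": joint torques, N m; "tool_pos": TCP position; "ee_rot": TCP orientation; "contact_force": force on the tool from outside, world axes, zero at the start; "wrist_torque": the same for the moment, N m; "width": finger opening in m; "gripper_force": force on a finger pad.
Only numpy, scipy, OpenCV 4.12 (cv2) and the standard library are available. Lean on these libraries where they do the work, as an engineer would, in place of code of your own. Each camera call takes 0.05 s, during which the arm holds its last target. There are 200 camera calls.

## Task

The fossil mount under the inspection microscope is finished. Swing its clamp bar up and right over so that it rests open by itself, then slide the mount out along the bed towards you until it is clear of the guides, and lay it flat in the one empty pocket of the wooden tray, lowering it all the way down before you let go. Leave the bar open, do not bump the microscope, and leave the other mounts and things on the bench where they are.

Things in the scene. Friction and masses are not known exactly. Their poses are not given: they have to be found in the camera images.
- stage: Stand of a digital inspection microscope, fixed; another place and yaw each time. Origin on the bench under the optical axis; x points away from the robot's side, to the pillar; z up. White base plate 360 x 190 x 20 (x -190 to 170). The clamp bar's hinge pedestal stands on it at x -77 to -47, y -86 to -66, up to z = 78. For bed and guides see bed_top. All lengths here in mm.
- bed_top (a point): Top of the aluminium bed, at (0, 0, 50) in the stage's frame, same axes. Bed 34 wide (y), x -180 to 80; the mount overhangs it 9 each side, free for fingers down to stage z = 20. Two black guides, x -35 to 62, inside at y = +/-27.5 (1.5 clearance a side); lips, 5 over the plate's edges and 1.5 above it, top 15.5 above the bed. End stop at x = 61: the mount leaves only by sliding to -x.
- microscope: Optics on the stand, fixed; origin and axes of the stage. Black ring light 92 across round the origin, z 170 to 192; lens; white camera housing x -52 to 52, y -45 to 45, z 215 to 365; cap to 405; arm back to a pillar at x = 135, 420 high. No room for a gripper pointing straight down on the mount's end in the clamp: the tool must lean back towards the robot's side (-x), 25 to 40 degrees.
- clamp_bar (a joint): Angle (rad) of the weighted steel clamp bar: 0 = down on the mount, grows as the free end swings up and over, stop at 1.85. Its weight shuts it below about 1.5 and lays it on its open stop above that; nothing else holds it. 280 g, easy hinge: about 2 N at the knob lifts it.
- bar_hinge (a point): Point on the hinge axis, at (-62, -72, 70) in the stage's frame. The axis is parallel to the stage's x; the free end, on the stage's +y side when shut, swings up and over to -y. The crossbar, 12 x 12, crosses the mount at stage x -68 to -56, its rubber pad on the plate in front of the fossil slab, which cannot pass under it. (This point does not turn with the bar.)
- bar_knob (a point): Centre of the red ball knob, 22 across, at the bar's free end, on a 10 mm round stub that comes from the stage's +x side and joins the crossbar's end. Bar down: at (-105, 46, 88) in the stage's frame. It turns about the hinge axis at radius 119; at the open stop it is at y = -122, z = 178 there. Its axes turn with the bar.
- mount: The mount to put away: blue-green acrylic plate 140 (x) x 52 (y) x 8 (z), with a sand-coloured sawn slab (dark round bone section) 88 x 36 x 7 glued on top, x -35 to 53. 140 g. Origin: centre of the plate's underside. Starts in the guides, origin at stage x -18 to -10, yaw of the stage; its front end sticks out 12 to 20 beyond the bar. Grip the plate's long sides (52 wide).
- tray: Wooden tray 158 (x) x 238 (y), fixed. Origin: centre of underside. Three pockets centred at y = -84, 0, 84, length along x. A plate's ends lie on battens (|x| 36 to 60), top z = 28; dividers (|x| 36 to 73, up to z = 38) and end walls (up to 40) leave 3 around the plate. Between the battens it is open down to z = 6, 32 between neighbouring plates: room for fingers at a plate's middle.
- label: White paper specimen card with a red line, 60 x 40, lying on the tray's board in the empty pocket, exactly under that pocket's centre; its z is 6, that is 22 below the battens' top. It has the tray's yaw. It stays there, under the mount.
- mount_b: Another mount of the same size (grey slab, row of dark discs) in its pocket of the tray; origin as for the mount. Leave alone.
- mount_c: Another mount of the same size (reddish slab, pale rib) in its pocket of the tray; origin as for the mount. Leave alone.
- brush: Round brush lying on the bench, wooden handle, 200 long along its x, 23 thick. Leave alone.
- glue_bottle: White squeeze bottle standing, 42 across, 108 high. Leave alone.
- jar: Amber glass jar standing, 54 across, 75 high. Leave alone.
- limb_bone: Brown fossil limb bone lying, 145 long along its x, 48 thick. Leave alone.
- air_scribe: Aluminium engraving pen lying, 147 long along its x, 17 thick. Leave alone.
Not all that is in view belongs to the job. Leave any orange look-alike of the mount alone.

How it is judged:
On the way, in this order (a step that is already met when the one before it is completed fails the run):
1. the clamp bar is swung over past upright (at least 1.6 rad) while the mount is still home in the guides (value of joint clamp_bar above 1.6 rad and x of mount in the frame of stage above -0.035 m), for 0.2 s.
2. the mount is slid out flat on the bed until clear of the guides, the bar still open (x of mount in the frame of stage below -0.102 m and z of mount in the frame of stage below 0.062 m and angle between mount's own z axis and vertical below 0.15 rad and value of joint clamp_bar above 1.6 rad), for 0.1 s.
3. the mount is down in the empty pocket (within 4 mm of the battens) while the fingers still hold it (horizontal distance between mount and label below 0.008 m and z of mount in the frame of tray below 0.032 m and contact force between the fingers and mount above 0.3 N), for 0.1 s.
At the end, for the whole second after the job is handed in: The mount lies flat and still in the empty pocket, on its battens (within 2 mm of their height), slab up, within 5 mm of the pocket's centre and 0.08 rad of its direction, either end first, let go; the clamp bar rests open (more than 1.6 rad) (x of mount in the frame of label between -0.005 and 0.005 m and y of mount in the frame of label between -0.005 and 0.005 m and z of mount in the frame of tray below 0.03 m and angle between the x axis of mount and the x axis of tray, either way round below 0.08 rad and angle between mount's own z axis and vertical below 0.06 rad and linear speed of mount below 0.02 m/s and contact force between the fingers and mount below 0.1 N and value of joint clamp_bar above 1.6 rad); the robot touches nothing.
It fails at once if the microscope is bumped (more than 8 N) (contact force between any of the arm, the fingers, mount and microscope above 8 N).
It fails at once if another mount is shifted by more than 6 mm (distance of any of mount_b, mount_c from where it was at the start of the episode above 0.006 m).
It fails at once if a thing lying on the bench is shifted by more than 15 mm (distance of any of brush, glue_bottle, jar, limb_bone, air_scribe from where it was at the start of the episode above 0.015 m).
It also fails if it takes over 64 s, if anything falls off the work surface, if the arm or the gripper's body presses on something with over 40 N, if the wrist force passes 120 N, or if a joint passes its speed limit or range.

## Working session

There is one attempt and no reset: what is moved stays moved. The work goes in short steps, Python scripts to look and compute and a tool call to move; the robot and the scene stay as the last step left them, time stands still between calls to the robot, and variables do not carry over. Pictures are saved under pics/ and viewed, at most 11 in all, crops included, and the job is handed in when it is done.

Besides the shell and the picture viewer there is one more tool, called after "Request:" in YAML: its name, and indented under it one key for each argument. move_arm: Moves the arm, as the interface text tells. Its arguments: {"type":"object","properties":{"deltas":{"type":"array"}},"required":["deltas"]}

```bash
mkdir -p pics; python3 - <<'E'
from rig import env,cams
import cv2,numpy as np
np.set_printoptions(precision=4,suppress=True)
for n in("scene","top"):
    im=cams.read_camera(n);np.save(f"pics/{n}.npy",im);cv2.imwrite(f"pics/{n}0.png",im[:,:,::-1])
for n in("scene","top","wrist"):print(n,cams.get_calibration(n))
s=env.read_state();print(s)
E
```

```text
scene {'mtx': array([[482.8064,   0.    , 321.8378],
       [  0.    , 482.8064, 197.9099],
       [  0.    ,   0.    ,   1.    ]]), 'k1': -0.10206942918870728, 'position': array([ 1.0608, -0.4913,  1.2119]), 'attitude': array([[ 0.6774,  0.6234, -0.3905],
       [ 0.7356, -0.5761,  0.3564],
       [-0.0028, -0.5286, -0.8488]])}
top {'mtx': array([[445.7261,   0.    , 315.5476],
       [  0.    , 445.7261, 196.1921],
       [  0.    ,   0.    ,   1.    ]]), 'k1': 0.008412274147616179, 'position': array([ 0.4532, -0.0453,  1.1484]), 'attitude': array([[-0.0262, -0.9946,  0.1007],
       [-0.9993,  0.0289,  0.025 ],
       [-0.0277, -0.1   , -0.9946]])}
wrist {'mtx': array([[311.5684,   0.    , 316.263 ],
       [  0.    , 311.5684, 195.9544],
       [  0.    ,   0.    ,   1.    ]]), 'k1': -0.042406883968329916, 'hand_eye': array([[-0.001 , -0.9443, -0.3291,  0.0851],
       [ 1.    , -0.0009, -0.0002,  0.0005],
       [-0.0001, -0.3291,  0.9443, -0.1426],
       [ 0.    ,  0.    ,  0.    ,  1.    ]])}
{'time': 0.1, 'joint_positions': array([ 1.1488,  0.2177,  1.6148,  0.    ,  1.3113, -0.1122]), 'dq': array([ 0.0005, -0.0029, -0.004 , -0.0009,  0.001 ,  0.0002]), 'tau': array([ -0.0005, -39.808 , -30.497 ,  -0.0001,   0.0043,  -0.    ]), 'tool_pos': array([0.1902, 0.5946, 0.2301]), 'ee_rot': array([[-0.9524,  0.3049, -0.001 ],
       [ 0.3049,  0.9524, -0.002 ],
       [ 0.0003, -0.0022, -1.    ]]), 'contact_force': array([ 0.949 , -0.7398, -0.0426]), 'wrist_torque': array([0.0515, 0.0632, 0.0181]), 'gripper_force': 0.0, 'width': 0.08526292719729196}
```

View pics/scene0.png

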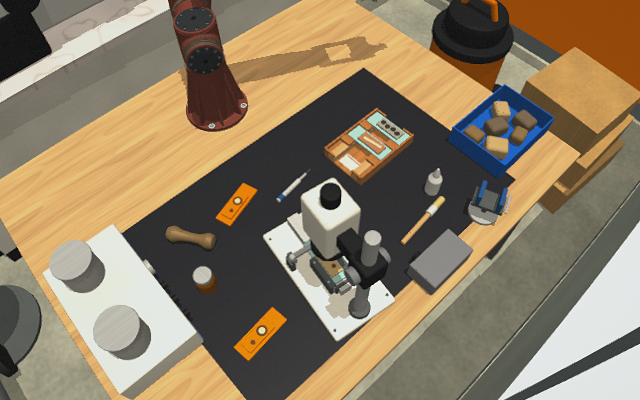

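View pics/top0.png

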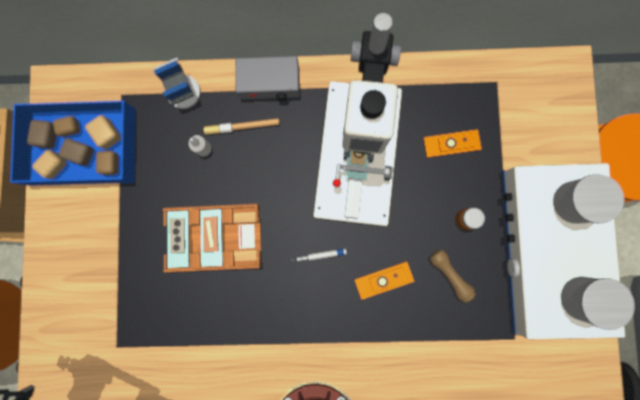

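The scene view shows the microscope at the centre, with the tray top right of it. In the top view the red knob is at (337,183), the base plate's front corners are at (314,216) and (389,223), and the white label is at (247,236) in the tray's right-hand pocket.

```bash
cat > h.py <<'E'
import numpy as np,cv2
from rig import env,cams
from scipy.spatial.transform import Rotation as R
np.set_printoptions(precision=4,suppress=True)
def cal(name,s=None):
    c=cams.get_calibration(name)
    if name=="wrist":
        T=np.eye(4);T[:3,:3]=s["ee_rot"];T[:3,3]=s["tool_pos"];T=T@c["hand_eye"]
        return c["mtx"],c["k1"],T[:3,3],T[:3,:3]
    return c["mtx"],c["k1"],np.array(c["position"]),np.array(c["attitude"])
def rays(C,px):
    K,k,p,A=C;px=np.atleast_2d(px).astype(float)
    d=(px-K[[0,1],[2,2]])/K[0,0];u=d.copy()
    for _ in range(20):u=d/(1+k*(u**2).sum(1,keepdims=True))
    return np.c_[u,np.ones(len(u))]@A.T
def cast(C,px,z):
    r=rays(C,px);return C[2]+r*((z-C[2][2])/r[:,2:3])
def proj(C,P):
    K,k,p,A=C;q=(np.atleast_2d(P)-p)@A;u=q[:,:2]/q[:,2:]
    return u*(1+k*(u**2).sum(1,keepdims=True))*K[0,0]+K[[0,1],[2,2]]
def tri(C1,a,C2,b):
    r1=rays(C1,a)[0];r2=rays(C2,b)[0]
    t=np.linalg.lstsq(np.c_[r1,-r2],C2[2]-C1[2],rcond=None)[0]
    x=C1[2]+r1*t[0];y=C2[2]+r2*t[1];return (x+y)/2,np.linalg.norm(x-y)
def blobs(m,amin=30):
    n,l,s,c=cv2.connectedComponentsWithStats(m.astype(np.uint8));return [(s[i],c[i],l==i) for i in range(1,n) if s[i][4]>=amin]
def hsv(im):return cv2.cvtColor(im,cv2.COLOR_RGB2HSV).astype(int)
def lines(P,ed):  # fit a line to pts
    v=cv2.fitLine(P.astype(np.float32),cv2.DIST_HUBER,0,.01,.01).ravel();return v
E
python3 - <<'E'
from h import *
im=np.load("pics/top.npy");C=cal("top");h=hsv(im)
red=((h[...,0]<8)|(h[...,0]>172))&(h[...,1]>150)&(h[...,2]>100)
for s,c,_ in blobs(red,8):print("red",s,c,cast(C,c,.088))
w=(h[...,1]<40)&(h[...,2]>170)
for s,c,l in blobs(w,60):
    if 210<c[0]<410 and 60<c[1]<260:
        ct=max(cv2.findContours(l.astype(np.uint8),0,1)[0],key=cv2.contourArea)
        print("white",s,c,cast(C,c,.006),[cv2.minAreaRect(ct)])
print("corners",cast(C,[[332,84],[402,88],[389,223],[314,216]],.02))
br=(h[...,0]>4)&(h[...,0]<20)&(h[...,1]>100)&(h[...,2]>80)
br[:,:140]=0;br[:,275:]=0;br[:195]=0;br[285:]=0
pts=cv2.findNonZero(br.astype(np.uint8));r=cv2.minAreaRect(pts);b=cv2.boxPoints(r);print("tray",r,cast(C,b,.04),cast(C,r[0],.04))
imS=np.load("pics/scene.npy");h=hsv(imS)
red=((h[...,0]<8)|(h[...,0]>172))&(h[...,1]>150)&(h[...,2]>90)
for s,c,_ in blobs(red,4):print("sred",s,c)
cv2.imwrite("pics/topc.png",cv2.resize(im[70:280,150:420],None,fx=2.9,fy=2.8,interpolation=cv2.INTER_CUBIC)[:,:,::-1])
E
```

```text
red [334 180   6   6  32] [336.5 182.5] [[ 0.5921 -0.0698  0.088 ]]
white [ 314   81   87  145 7848] [355.7816 154.9735] [[ 0.6733 -0.1238  0.006 ]] [((357.92681884765625, 151.15853881835938), (74.32042694091797, 141.0210723876953), 6.34019136428833)]
white [219 124  13   7  78] [225.0385 127.0513] [[0.7586 0.2167 0.006 ]] [((225.0, 127.0), (6.0, 12.0), 90.0)]
white [200 209  23  58 684] [211.4795 240.1857] [[0.4632 0.2535 0.006 ]] [((210.95216369628906, 237.44297790527344), (56.77534484863281, 21.31981658935547), 88.66777801513672)]
white [242 225  13  23 278] [247.5468 236.0612] [[0.4712 0.1604 0.006 ]] [((248.0, 236.0), (22.0, 12.0), 90.0)]
white [298 251  39   9 144] [319.8611 255.0069] [[ 0.4183 -0.0237  0.006 ]] [((317.0810546875, 255.48651123046875), (4.274373531341553, 38.79816436767578), 80.53767395019531)]
corners [[ 0.8601 -0.0676  0.02  ]
 [ 0.8428 -0.2485  0.02  ]
 [ 0.4943 -0.2001  0.02  ]
 [ 0.5171 -0.0117  0.02  ]]
tray ((211.11524963378906, 237.76602172851562), (65.23506164550781, 98.91417694091797), 87.61405944824219) [[0.5489 0.3737 0.04  ]
 [0.5521 0.1242 0.04  ]
 [0.3905 0.1196 0.04  ]
 [0.3866 0.3654 0.04  ]] [[0.4689 0.2455 0.04  ]]
sred [183   0  10   9  36] [187.4722   4.0556]
sred [180   4   2   3   4] [180.25   5.25]
sred [176  11   4   5   5] [177.8  13. ]
sred [212  13   3   8  10] [213.3  16.9]
sred [173  19   9  13  22] [175.8636  25.9091]
sred [187  32   3   2   4] [188.    32.25]
sred [195  38   6   2   6] [197.5     38.3333]
sred [239  98   8   7  26] [242.3462 100.9615]
sred [186 107   7  15  36] [188.6389 114.3056]
sred [214 107  33  22 105] [230.5905 119.5238]
sred [201 125   8   4  17] [205.1176 126.5294]
```

View pics/topc.png

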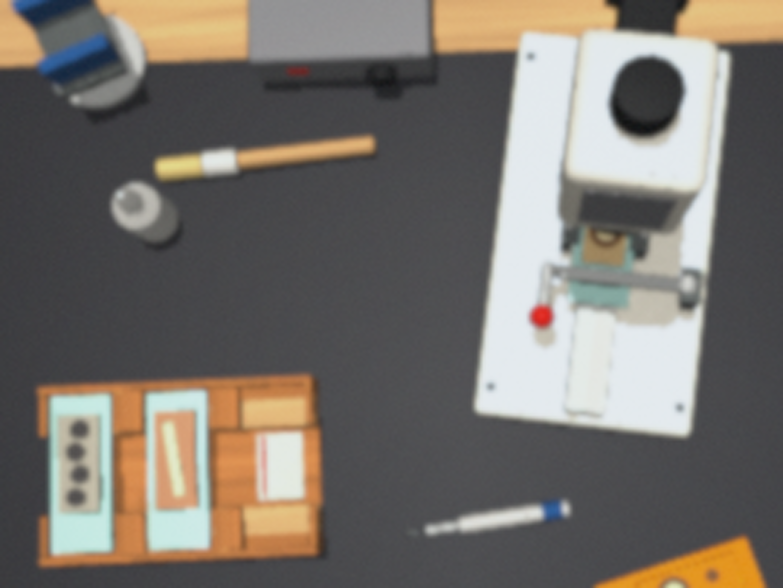

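```bash
cat >> h.py <<'E'
def rotx(f):return R.from_rotvec([f,0,0]).as_matrix()
def delta(p,Rm,s=None,ref=None):
    """row (rotvec, cm) from ref pose (default measured) to p,Rm"""
    s=s or env.read_state();p0,R0=ref or (s["tool_pos"],s["ee_rot"])
    return np.r_[R.from_matrix(Rm@R0.T).as_rotvec(),(p-p0)*100]
def toolR(psi,lean,phi=0):
    "stage-yaw psi; y_t along stage y, lean back to -x, then turned phi about stage x"
    S=R.from_rotvec([0,0,psi]).as_matrix()
    z=np.array([np.sin(lean),0,-np.cos(lean)]);y=np.array([0,1,0]);x=np.cross(y,z)
    return S@rotx(phi)@np.c_[x,y,z]
E
python3 - <<'E'
from h import *
im=np.load("pics/top.npy");C=cal("top");g=cv2.cvtColor(im,cv2.COLOR_RGB2GRAY).astype(float)
def edge(a,b,n=40,half=6):
    a,b=np.array(a,float),np.array(b,float);t=(b-a)/np.linalg.norm(b-a);m=np.array([-t[1],t[0]]);P=[]
    for f in np.linspace(.08,.92,n):
        q=a+f*(b-a);o=np.arange(-half,half+.01,.25);xy=(q+o[:,None]*m).astype(np.float32)
        v=cv2.remap(g.astype(np.float32),xy[:,0][None],xy[:,1][None],1)[0]
        d=np.abs(np.gradient(v));d[d<d.max()*.5]=0;P.append(q+m*(d@o)/d.sum())
    return np.array(P)
def wl(a,b,z=.02):
    W=cast(C,edge(a,b),z)[:,:2];return cv2.fitLine(W.astype(np.float32),cv2.DIST_HUBER,0,1e-4,1e-4).ravel()
bl,fl,fr,br=[330,81.8],[313.8,216.8],[387.9,225.7],[401.7,87.9]
L,F,Rr=wl(bl,fl),wl(fl,fr),wl(fr,br)
print(L,F,Rr)
for l in(L,Rr):print("yaw",np.arctan2(l[1],l[0]) if l[0]>0 else np.arctan2(-l[1],-l[0]))
f=F[:2]*np.sign(F[1]);print("yawF",np.arctan2(-f[0],f[1]))
psi=np.mean([np.arctan2(l[1]*np.sign(l[0]),abs(l[0])) for l in(L,Rr)]+[np.arctan2(-f[0],f[1])])
def inter(a,b):
    t=np.linalg.solve(np.c_[a[:2],-b[:2]],b[2:]-a[2:]);return a[2:]+a[:2]*t[0]
A,B=inter(L,F),inter(F,Rr);print("corners",A,B,np.linalg.norm(A-B))
u=np.array([np.cos(psi),np.sin(psi)]);O=(A+B)/2+.19*u;print("psi",psi,"O",O)
S=R.from_rotvec([0,0,psi]).as_matrix();k=np.r_[O,0]+S@[-.105,.046,.088];print("knob pred",k,proj(C,k))
np.savez("stage.npz",psi=psi,O=O)
s=env.read_state()
# pre-contact
for gam,off in((60,.1),(60,.012)):
    Rm=toolR(psi,np.radians(25),-np.radians(gam));n=-Rm[:,1]
    p=k-n*(.0255+off)+.015*Rm[:,2];print(gam,off,"tip",p,"delta",delta(p,Rm,s))
E
```

```text
[ 0.9897 -0.143   0.6997 -0.0355] [ 0.143   0.9897  0.5003 -0.1067] [ 0.9896 -0.1438  0.6749 -0.2234]
yaw -0.14352107
yaw -0.14432912
yawF -0.14352237
corners [ 0.5145 -0.0087] [ 0.4874 -0.1961] 0.18936555
psi -0.14379086 O [ 0.689  -0.1296]
knob pred [ 0.5917 -0.0691  0.088 ] [[336.2123 182.6806]]
60 0.1 tip [ 0.6052 -0.0195 -0.0275] delta [ -1.095   -0.1548   0.3777  41.5033 -61.4083 -25.7554]
60 0.012 tip [ 0.5989 -0.0631  0.0487] delta [ -1.095   -0.1548   0.3777  40.8728 -65.7628 -18.1343]
```

Request:
move_arm:
  deltas: [-0.09,-0.01,0.03,3.4,-4.3,0,0,-0.18,-0.03,0.06,6.8,-8.6,0,0,-0.27,-0.04,0.09,10.2,-12.9,0,0,-0.36,-0.05,0.13,13.6,-17.2,0,0,-0.46,-0.06,0.16,17,-21.5,0,0,-0.55,-0.08,0.19,20.5,-25.8,0,0,-0.64,-0.09,0.22,24,-30,0,0,-0.73,-0.1,0.25,27.3,-34.3,0,0]

```text
time: 1.1
tool_pos: [0.4645, 0.2509, 0.231]
ee_rot: [[-0.978, 0.112, 0.178], [-0.031, 0.761, -0.649], [-0.207, -0.64, -0.74]]
contact_force: [-0.1, 0.5, 0.5]
width: -0.0
gripper_force: 0.0
```

```bash
python3 - <<'E'
from h import *
d=np.load("stage.npz");psi=float(d["psi"]);O=d["O"];S=R.from_rotvec([0,0,psi]).as_matrix();k=np.r_[O,0]+S@[-.105,.046,.088]
s=env.read_state();print(s["time"],s["tool_pos"],s["joint_positions"],s["width"])
Rm=toolR(psi,np.radians(25),-np.radians(60));p=k+Rm[:,1]*.0375+.015*Rm[:,2]
print(delta(p,Rm,s))
im=cams.read_camera("wrist");cv2.imwrite("pics/w1.png",im[:,:,::-1])
E
```

```text
1.1 [0.4645 0.2509 0.231 ] [ 0.7142  0.2584  1.72   -0.6517  1.5443 -0.6623] -3.289414959023197e-05
[ -0.3639  -0.0538   0.1273  13.4472 -31.3959 -18.2267]
```

Request:
move_arm:
  deltas: [-0.07,-0.01,0.02,2.2,-2.9,-1.2,0,-0.14,-0.02,0.05,4.5,-5.8,-2.4,0,-0.21,-0.03,0.07,6.7,-8.6,-3.6,0,-0.28,-0.04,0.1,9,-11.5,-4.8,0,-0.36,-0.05,0.13,11.2,-14.4,-6,0,-0.36,-0.05,0.13,13.5,-17.2,-7,0,-0.36,-0.05,0.13,13.5,-17.2,-7,0,-0.36,-0.05,0.13,13.5,-17.2,-7,0]

```text
time: 2.15
tool_pos: [0.5983, 0.0805, 0.1612]
ee_rot: [[-0.95, 0.068, 0.304], [-0.232, 0.501, -0.834], [-0.209, -0.863, -0.46]]
contact_force: [-0.6, 0.5, -0.6]
width: 0.0001
gripper_force: 0.0
```

```bash
python3 - <<'E'
from h import *
d=np.load("stage.npz");psi=float(d["psi"]);O=d["O"];S=R.from_rotvec([0,0,psi]).as_matrix();k=np.r_[O,0]+S@[-.105,.046,.088]
s=env.read_state();print(s["time"],s["tool_pos"],s["joint_positions"],s["width"])
Rm=toolR(psi,np.radians(25),-np.radians(60));p=k+Rm[:,1]*.0375+.015*Rm[:,2]
print(delta(p,Rm,s))
im=cams.read_camera("wrist");cv2.imwrite("pics/w2.png",im[:,:,::-1])
C=cal("wrist",s);print("knob in wrist pred",proj(C,k))
h=hsv(im);red=((h[...,0]<8)|(h[...,0]>172))&(h[...,1]>150)&(h[...,2]>80)
for q,c,_ in blobs(red,20):print("red",q,c)
E
```

```text
2.15 [0.5983 0.0805 0.1612] [ 0.4687  0.4718  1.7777 -1.1223  1.3622 -0.6735] 7.431839380873706e-05
[ -0.0068  -0.0043  -0.0008   0.0646 -14.3544 -11.2509]
knob in wrist pred [[303.2215 120.1363]]
red [292 110  23  23 415] [303.2627 121.0265]
```

View pics/w2.png

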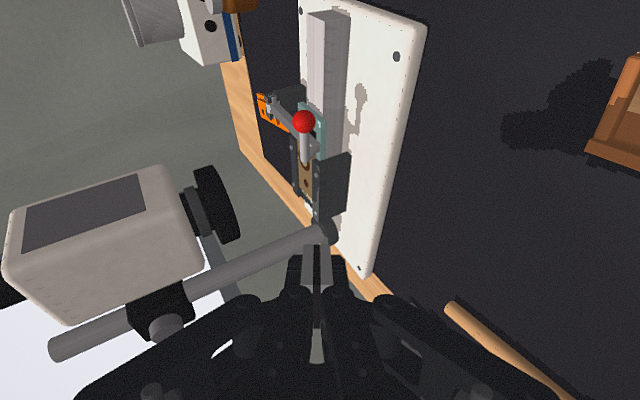

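The wrist picture shows the red knob at (303,121), one pixel from its predicted position, and the finger path to it is free.

Request:
move_arm:
  deltas: [0.03,0,0,0,-2.3,-1.8,0,0.07,-0.01,0,0,-4.6,-3.7,0,0.1,-0.015,0,0.1,-6.9,-5.5,0,0.14,-0.02,0,0.1,-9.2,-7.4,0,0.14,-0.02,0,0.1,-11.5,-9.2,0,0.14,-0.02,0,0.1,-13.8,-11.1,0,0.14,-0.02,0,0.1,-13.8,-11.1,0,0.14,-0.02,0,0.1,-13.8,-11.1,0]

```text
time: 3.2
tool_pos: [0.6035, -0.032, 0.0695]
ee_rot: [[-0.964, 0.072, 0.254], [-0.149, 0.648, -0.747], [-0.218, -0.758, -0.614]]
contact_force: [0.7, -0.5, -0.5]
width: -0.0002
gripper_force: 0.0
```

```bash
cat > arc.py <<'E'
from h import *
d=np.load("stage.npz");psi=float(d["psi"]);O=d["O"];S=R.from_rotvec([0,0,psi]).as_matrix();H=np.r_[O,0]+S@[-.105,-.072,.070]
def pose(th,off=0.,back=.015):
    a=.151+th;k=H+S@np.array([0,.119*np.cos(a),.119*np.sin(a)])
    gam=np.radians(max(0,52-np.degrees(th)*.6));Rm=toolR(psi,np.radians(25),-gam)
    return k+Rm[:,1]*(.0255+off)+back*Rm[:,2],Rm
E
python3 - <<'E'
from arc import *
s=env.read_state();print(s["time"],s["tool_pos"],s["joint_positions"],s["contact_force"])
for th in(-.1,0,.15,.3,.45,.6,.75,.9,1.05,1.2,1.35,1.5,1.65,1.75):print(th,delta(*pose(th),s).round(2))
E
```

```text
3.2 [ 0.6035 -0.032   0.0695] [ 0.2307  0.4802  1.8852 -1.1248  1.0563 -0.6483] [ 0.6761 -0.4841 -0.4579]
-0.1 [-0.11 -0.04  0.04 -0.5  -3.39 -2.21]
0 [-0.05 -0.05  0.04 -0.49 -3.34 -1.  ]
0.15 [ 0.03 -0.07  0.04 -0.51 -3.48  0.79]
0.3 [ 0.12 -0.08  0.03 -0.57 -3.88  2.53]
0.45 [ 0.21 -0.1   0.03 -0.67 -4.53  4.17]
0.6 [ 0.3  -0.11  0.03 -0.79 -5.41  5.69]
0.75 [ 0.39 -0.13  0.03 -0.95 -6.49  7.04]
0.9 [ 0.48 -0.14  0.02 -1.13 -7.75  8.2 ]
1.05 [ 0.57 -0.15  0.02 -1.34 -9.16  9.14]
1.2 [  0.66  -0.17   0.02  -1.56 -10.68   9.86]
1.35 [  0.75  -0.18   0.01  -1.79 -12.27  10.32]
1.5 [  0.83  -0.2    0.01  -2.02 -13.9   10.54]
1.65 [  0.84  -0.2    0.01  -2.27 -15.64  10.28]
1.75 [  0.84  -0.2    0.01  -2.44 -16.77   9.95]
```

```bash
sed -i 's/52-np.degrees(th)\*.6/40-np.degrees(th)*.5/' arc.py; python3 - <<'E'
from arc import *
s=env.read_state()
print(delta(*pose(0,.02),s).round(3),pose(0,.02)[0]);print(delta(*pose(0,.008),s).round(3),pose(0,.008)[0])
E
```

```text
[ 0.153 -0.087  0.033 -0.19  -1.245 -2.122] [ 0.6016 -0.0445  0.0482]
[ 0.153 -0.087  0.033 -0.322 -2.154 -1.35 ] [ 0.6003 -0.0536  0.056 ]
```

Request:
move_arm:
  deltas: [0.08,-0.04,0.015,0,0,-1,0,0.153,-0.087,0.033,0,0,-2,0,0.153,-0.087,0.033,-0.2,-1.2,-2.1,0,0.153,-0.087,0.033,-0.2,-1.2,-2.1,0,0.153,-0.087,0.033,-0.3,-2.1,-1.4,0,0.153,-0.087,0.033,-0.3,-2.1,-1.4,0,0.153,-0.087,0.033,-0.3,-2.1,-1.4,0,0.153,-0.087,0.033,-0.3,-2.1,-1.4,0]

```text
time: 4.2
tool_pos: [0.6012, -0.0507, 0.0588]
ee_rot: [[-0.939, 0.108, 0.326], [-0.132, 0.762, -0.634], [-0.316, -0.639, -0.701]]
contact_force: [-0.1, -0.1, 0.6]
width: -0.0001
gripper_force: 0.0
```

```bash
python3 - <<'E'
from arc import *
s=env.read_state();print(s["time"],s["tool_pos"],s["joint_positions"],s["contact_force"])
for th in(0,.15,.3,.45,.6,.75,.9,1.05,1.2,1.35,1.5,1.65,1.75):print(th,delta(*pose(th),s).round(2))
print(delta(*pose(0,.008),s).round(3))
E
```

```text
4.2 [ 0.6012 -0.0507  0.0588] [ 0.1418  0.3887  1.9814 -1.1247  0.8431 -0.6212] [-0.0867 -0.1411  0.6095]
0 [-0.01 -0.01  0.   -0.18 -0.9   0.23]
0.15 [ 0.07 -0.02  0.   -0.2  -1.1   2.06]
0.3 [ 0.14 -0.03  0.   -0.27 -1.55  3.82]
0.45 [ 0.22 -0.04  0.   -0.37 -2.26  5.48]
0.6 [ 0.29 -0.05  0.   -0.51 -3.19  7.  ]
0.75 [ 0.36 -0.06  0.   -0.67 -4.33  8.35]
0.9 [ 0.44 -0.07  0.   -0.86 -5.64  9.5 ]
1.05 [ 0.51 -0.09  0.   -1.07 -7.1  10.44]
1.2 [ 0.59 -0.1   0.   -1.3  -8.66 11.13]
1.35 [  0.66  -0.11   0.    -1.54 -10.29  11.57]
1.5 [  0.68  -0.11   0.    -1.79 -12.03  11.62]
1.65 [  0.68  -0.11   0.    -2.04 -13.77  11.35]
1.75 [  0.68  -0.11   0.    -2.2  -14.9   11.02]
[-0.007 -0.009  0.005 -0.087 -0.289 -0.285]
```

Request:
move_arm:
  deltas: [0.03,-0.01,0,-0.2,-0.9,0.2,0,0.06,-0.01,0,-0.2,-1,1.2,0,0.1,-0.02,0,-0.2,-1.3,2.8,0,0.14,-0.03,0,-0.3,-1.6,3.9,0,0.19,-0.04,0,-0.3,-2,4.8,0,0.23,-0.04,0,-0.4,-2.4,5.6,0,0.27,-0.05,0,-0.5,-2.9,6.4,0,0.3,-0.05,0,-0.5,-3.3,7.1,0]

```text
time: 5.2
tool_pos: [0.5961, -0.083, 0.1301]
ee_rot: [[-0.921, 0.133, 0.365], [-0.026, 0.917, -0.399], [-0.388, -0.377, -0.841]]
contact_force: [-1.1, 2.3, 0.4]
width: 0.0
gripper_force: 1.0
```

```bash
python3 - <<'E'
from arc import *
s=env.read_state();print(s["time"],s["tool_pos"],s["joint_positions"],s["contact_force"])
for th in(.6,.75,.9,1.05,1.2,1.35,1.5,1.65,1.75):print(th,delta(*pose(th),s).round(2))
C=cal("wrist",s);im=cams.read_camera("wrist");h=hsv(im);red=((h[...,0]<8)|(h[...,0]>172))&(h[...,1]>150)&(h[...,2]>80)
for q,c,_ in blobs(red,20):print("red",q,c)
for th in(0,.5,.6,.7):
    a=.151+th;print(th,proj(C,H+S@np.array([0,.119*np.cos(a),.119*np.sin(a)])))
E
```

```text
5.2 [ 0.5961 -0.083   0.1301] [-0.0653  0.1121  2.0452 -0.6578  0.6586 -1.115 ] [-1.1135  2.2989  0.3851]
0.6 [-0.01 -0.    0.   -0.    0.04 -0.13]
0.75 [ 0.06 -0.01  0.   -0.17 -1.09  1.22]
0.9 [ 0.14 -0.02  0.   -0.36 -2.41  2.37]
1.05 [ 0.21 -0.03  0.   -0.57 -3.86  3.3 ]
1.2 [ 0.28 -0.05  0.   -0.8  -5.42  4.  ]
1.35 [ 0.36 -0.06  0.   -1.03 -7.06  4.44]
1.5 [ 0.38 -0.06  0.   -1.28 -8.79  4.49]
1.65 [  0.38  -0.06   0.    -1.54 -10.54   4.21]
1.75 [  0.38  -0.06   0.    -1.7  -11.67   3.88]
red [ 243  255   44   46 1583] [264.5464 276.6355]
red [575 369  22  18 241] [585.4772 377.3527]
0 [[362.9223 203.9902]]
0.5 [[287.2552 264.1717]]
0.6 [[264.6088 273.8936]]
0.7 [[240.1725 282.0172]]
```

Request:
move_arm:
  deltas: [0.06,-0.01,0,-0.2,-1.1,1.2,0,0.14,-0.02,0,-0.4,-2.4,2.4,0,0.21,-0.03,0,-0.6,-3.9,3.3,0,0.28,-0.05,0,-0.8,-5.4,4,0,0.36,-0.06,0,-1,-7.1,4.4,0,0.38,-0.06,0,-1.3,-8.8,4.5,0,0.38,-0.06,0,-1.5,-10.5,4.2,0,0.38,-0.06,0,-1.6,-11.2,4,0]

```text
time: 6.25
tool_pos: [0.5797, -0.1965, 0.1692]
ee_rot: [[-0.897, 0.146, 0.416], [0.131, 0.989, -0.065], [-0.421, -0.004, -0.907]]
contact_force: [0.6, 0.3, -0.0]
width: 0.0004
gripper_force: 0.0
```

```bash
python3 - <<'E'
from arc import *
s=env.read_state();print(s["time"],s["tool_pos"],s["joint_positions"],s["contact_force"])
C=cal("wrist",s);im=cams.read_camera("wrist");cv2.imwrite("pics/w3.png",im[:,:,::-1]);h=hsv(im);red=((h[...,0]<8)|(h[...,0]>172))&(h[...,1]>150)&(h[...,2]>80)
for q,c,_ in blobs(red,20):print("red",q,c)
for th in(1.5,1.6,1.7,1.85):
    a=.151+th;print(th,proj(C,H+S@np.array([0,.119*np.cos(a),.119*np.sin(a)])))
T=cal("top");im=cams.read_camera("top");h=hsv(im);red=((h[...,0]<8)|(h[...,0]>172))&(h[...,1]>150)&(h[...,2]>80)
for q,c,_ in blobs(red,8):print("topred",q,c)
print(proj(T,H+S@np.array([0,.119*np.cos(2),.119*np.sin(2)])))
E
```

```text
6.25 [ 0.5797 -0.1965  0.1692] [-0.5164  0.0201  2.0124  0.2298  0.7123 -2.0854] [ 0.5562  0.2641 -0.0343]
red [ 220  250   47   46 1624] [242.548  272.0296]
red [584 255  19   9 121] [593.1405 259.0248]
1.5 [[315.7442 286.6886]]
1.6 [[290.5956 283.6584]]
1.7 [[266.6146 278.4517]]
1.85 [[234.1177 267.0931]]
topred [410 182   9   6  37] [414.4595 184.5135]
[[413.4296 185.9537]]
```

```bash
python3 - <<'E'
from arc import *
s=env.read_state()
for x,y,z in((-.13,0,.14),(-.13,0,.09)):
  print(delta(np.r_[O,0]+S@[x,y,z],toolR(psi,np.radians(27)),s).round(3))
print(S.T@(s["tool_pos"]-np.r_[O,0]))
E
```

```text
[-0.002 -0.037  0.003 -1.932  8.495 -2.904]
[-0.002 -0.037  0.003 -1.932  8.495 -7.904]
[-0.0987 -0.0813  0.169 ]
```

View pics/w3.png

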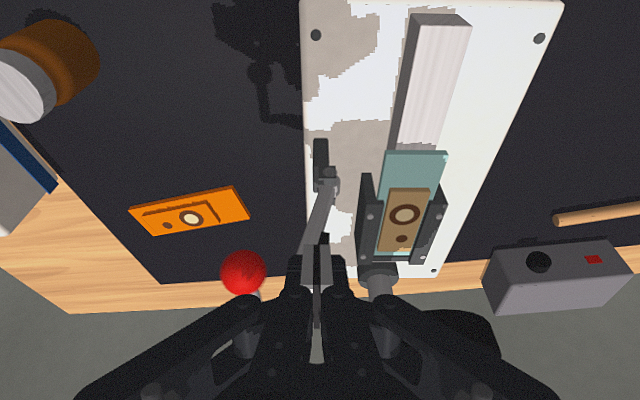

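The bar is lying open on its stop with the knob at (242,272). The mount's front edge runs from about (387,150) to (447,151).

Request:
move_arm:
  deltas: [0,0,0,-0.5,2,0.5,0,0,-0.01,0,-1,4,0,2,0,-0.02,0,-1.5,6,0,5,0,-0.037,0,-1.9,8.5,-1.5,8,0,-0.037,0,-1.9,8.5,-2.9,8,0,-0.037,0,-1.9,8.5,-2.9,8,0,-0.037,0,-1.9,8.5,-2.9,8,0,-0.037,0,-1.9,8.5,-2.9,8]

```text
time: 7.35
tool_pos: [0.562, -0.1117, 0.1419]
ee_rot: [[-0.88, 0.146, 0.452], [0.13, 0.989, -0.066], [-0.457, 0.001, -0.889]]
contact_force: [0.4, 0.7, 0.8]
width: 0.0799
gripper_force: 0.0
```

```bash
cat >> arc.py <<'E'
def st(P):return (np.atleast_2d(P)-np.r_[O,0])@S
def w(x,y,z):return np.r_[O,0]+S@np.array([x,y,z])
E
python3 - <<'E'
from arc import *
s=env.read_state();C=cal("wrist",s);im=cams.read_camera("wrist");cv2.imwrite("pics/w4.png",im[:,:,::-1])
print(s["tool_pos"],s["width"],s["joint_positions"])
h=hsv(im);m=(h[...,0]>75)&(h[...,0]<100)&(h[...,1]>50)
for q,c,l in blobs(m,300):
    ys,xs=np.nonzero(l);P=st(cast(C,np.c_[xs,ys],.058));print(q,c,"stage x min",np.percentile(P[:,0],1),"y",np.percentile(P[P[:,0]<-.055][:,1],[2,98]) if (P[:,0]<-.055).any() else "")
print(proj(C,w(-.084,0,.058)),proj(C,w(-.084,.026,.058)))
for gx in(-.07,-.072):
  Rm=toolR(psi,np.radians(27));g=w(gx,0,.054);print(delta(g+.018*Rm[:,2],Rm,s).round(3),delta(g-.06*Rm[:,2],Rm,s).round(3))
E
```

```text
[ 0.562  -0.1117  0.1419] 0.0798885328021563 [-0.3746 -0.0465  2.149   0.1901  0.5836 -1.9331]
[[316.3947 199.6226]] [[348.4665 199.5153]]
[ -0.      0.003   0.003   6.574  -0.907 -10.392] [-0.     0.003  0.003  3.069 -0.399 -3.442]
[ -0.      0.003   0.003   6.376  -0.878 -10.392] [-0.     0.003  0.003  2.871 -0.371 -3.442]
```

View pics/w4.png

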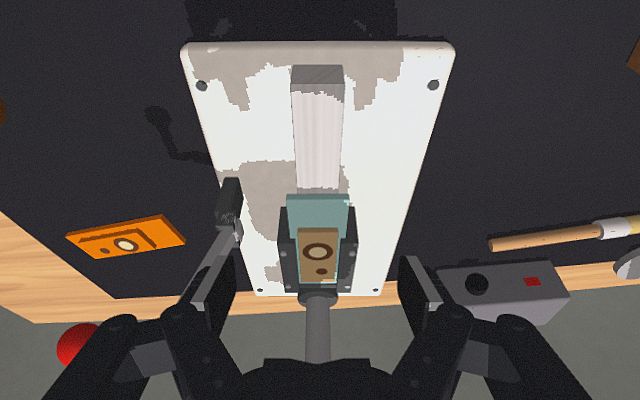

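The mount's front edge is at about row 198, columns 287 to 350, so its front end is near stage x = -84 mm and it sits centred. The fingers straddle it with space on both sides.

Request:
move_arm:
  deltas: [0,0,0,1.5,-0.1,-1.7,7.2,0,0,0,2.9,-0.2,-3.4,7.2,0,0,0,3.8,-0.4,-5.2,7.2,0,0,0,4.7,-0.5,-7,7.2,0,0,0,5.6,-0.6,-8.7,7.2,0,0,0,6.4,-0.7,-10.4,7.2,0,0,0,6.4,-0.7,-10.4,7.2,0,0,0,6.4,-0.7,-10.4,7.2]

```text
time: 8.4
tool_pos: [0.6255, -0.1182, 0.0376]
ee_rot: [[-0.88, 0.146, 0.452], [0.13, 0.989, -0.065], [-0.456, 0.001, -0.89]]
contact_force: [-0.4, -1.7, 0.3]
width: 0.0718
gripper_force: 0.0
```

Request:
move_arm:
  deltas: [0,0,0,0,0,0,6,0,0,0,0,0,0,5.5,0,0,0,0,0,0,4,0,0,0,0,0,0,4,0,0,0,0,0,0,4,0,0,0,0,0,0,4,0,0,0,0,0,0,4,0,0,0,0,0,0,4]

```text
time: 9.4
tool_pos: [0.6259, -0.1182, 0.0383]
ee_rot: [[-0.88, 0.145, 0.453], [0.13, 0.989, -0.066], [-0.457, 0.001, -0.889]]
contact_force: [-3.5, -0.7, 6.4]
width: 0.0504
gripper_force: 62.7
```

Request:
move_arm:
  deltas: [0,0,0,-0.7,0.1,0,4,0,0,0,-2.2,0.32,0,4,0,0,0,-3.7,0.54,0,4,0,0,0,-5.2,0.75,0,4,0,0,0,-6.7,0.97,0,4,0,0,0,-8.2,1.19,0,4,0,0,0,-9.8,1.42,0,4,0,0,0,-9.8,1.42,0,4]

```text
time: 10.4
tool_pos: [0.5265, -0.1039, 0.0382]
ee_rot: [[-0.88, 0.145, 0.452], [0.13, 0.989, -0.066], [-0.457, 0.001, -0.889]]
contact_force: [-10.6, -1.3, 20.1]
width: 0.051
gripper_force: 64.9
```

```bash
python3 - <<'E'
from arc import *
s=env.read_state();C=cal("wrist",s);im=cams.read_camera("wrist");cv2.imwrite("pics/w5.png",im[:,:,::-1])
print(s["time"],s["tool_pos"],s["width"],s["contact_force"],s["joint_positions"],st(s["tool_pos"]+-.018*s["ee_rot"][:,2]))
print(proj(C,w(-.182,0,.058)),proj(C,w(-.112,0,.065)))
E
```

```text
10.4 [ 0.5265 -0.1039  0.0382] 0.05096482264765843 [-10.6474  -1.3402  20.1142] [-0.3893  0.0901  2.2668  0.3384  0.3401 -2.1082] [[-0.1727  0.0022  0.0542]]
[[310.2684 276.8269]] [[312.1919 346.2876]]
```

View pics/w5.png

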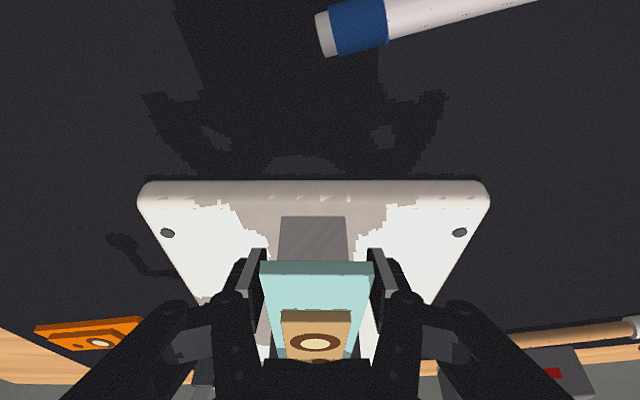

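The mount is clear of the guides, its front edge at about row 275, which puts its origin near stage x = -112 mm. It lies flat between the fingers.

```bash
python3 - <<'E'
from arc import *
s=env.read_state();Rm=toolR(psi,np.radians(10))
print(delta(w(-.11,0.0015,.12),Rm,s).round(3),delta(w(-.11,0.0015,.038),Rm,s).round(3))
E
```

```text
[ 0.042  0.297  0.002  5.377 -0.843  8.177] [ 0.042  0.297  0.002  5.377 -0.843 -0.023]
```

Request:
move_arm:
  deltas: [0,0,0,0,0,0,7,0,0,0,0,0,0,7,0,0,0,0,0,0,7,0,0,0,-1,0.15,2,7,0,0,0,-2.7,0.4,5.3,7,0.02,0.15,0,-2.7,0.4,8.2,7,0.042,0.297,0,-1,0,8.2,7,0.042,0.297,0,1,-0.2,8.2,7]

```text
time: 11.45
tool_pos: [0.5402, -0.1064, 0.1206]
ee_rot: [[-0.974, 0.145, 0.172], [0.142, 0.989, -0.026], [-0.174, -0.001, -0.985]]
contact_force: [-0.0, -0.0, -0.2]
width: 0.0702
gripper_force: 0.0
```

```bash
python3 - <<'E'
from arc import *
s=env.read_state();C=cal("wrist",s);im=cams.read_camera("wrist");np.save("pics/w6.npy",im);cv2.imwrite("pics/w6.png",im[:,:,::-1])
Rm=toolR(psi,np.radians(10))
print(s["time"],s["tool_pos"],s["width"],s["contact_force"],delta(w(-.11,0.0015,.12),Rm,s).round(3),delta(w(-.11,0.0015,.038),Rm,s).round(3))
for x,y in((-.182,-.026),(-.182,.026),(-.042,-.026),(-.042,.026)):print(proj(C,w(x,y,.058)))
E
```

```text
11.45 [ 0.5402 -0.1064  0.1206] 0.07016724786359517 [-0.0151 -0.0113 -0.2008] [ 0.001  0.001  0.002  4.016 -0.596 -0.059] [ 0.001  0.001  0.002  4.016 -0.596 -8.259]
[[272.9579 157.9757]]
[[353.0878 157.807 ]]
[[284.4792 307.6056]]
[[344.0535 307.5629]]
```

View pics/w6.png

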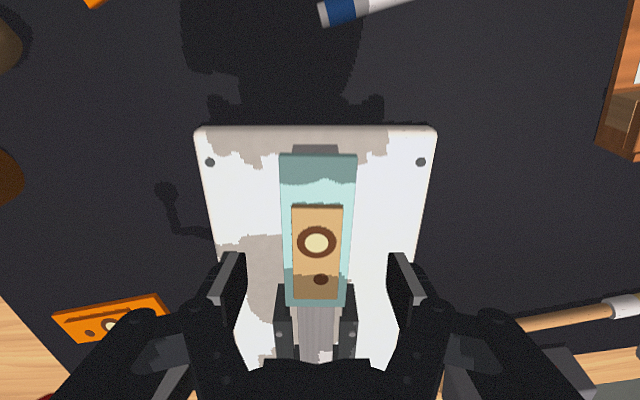

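The freed mount lies on the bed with corners near (279,156), (357,156), (285,305) and (346,305). I'll measure it by mask for the regrasp and to set its pose relative to the tool.

```bash
cat >> arc.py <<'E'
def mountpose(im,C,z,show=True):
    "plate top outline: side edges from teal/slab mask rows -> centreline in world at height z"
    h=hsv(im);m=((h[...,0]>75)&(h[...,0]<100)&(h[...,1]>25)&(h[...,2]>90))
    b=max(blobs(cv2.morphologyEx(m.astype(np.uint8),cv2.MORPH_OPEN,np.ones((3,3))),500),key=lambda t:t[0][4])
    q,_,l=b;rows=np.arange(q[1]+12,q[1]+q[3]-12)
    Lp=np.array([[np.nonzero(l[r])[0].min()-.5,r] for r in rows]);Rp=np.array([[np.nonzero(l[r])[0].max()+.5,r] for r in rows])
    f=lambda P:cv2.fitLine(cast(C,P,z)[:,:2].astype(np.float32),cv2.DIST_HUBER,0,1e-4,1e-4).ravel()
    return q,f(Lp),f(Rp),Lp,Rp
E
python3 - <<'E'
from arc import *
s=env.read_state();C=cal("wrist",s);im=np.load("pics/w6.npy")
q,a,b,Lp,Rp=mountpose(im,C,.058)
print(q,a,b,[np.arctan2(v[1]*np.sign(v[0]),abs(v[0])) for v in(a,b)])
A=st(cast(C,Lp[[0,-1]],.058));B=st(cast(C,Rp[[0,-1]],.058));print(A,B,(A+B)/2,np.linalg.norm(A-B,axis=1))
print("front/back rows",st(cast(C,[[318,q[1]],[315,q[1]+q[3]]],.058)))
E
```

```text
[ 279  153   78  154 6028] [ 0.9867 -0.1625  0.5617 -0.1351] [ 0.9867 -0.1624  0.5726 -0.0848] [np.float32(-0.1631757), np.float32(-0.1631341)]
[[-0.1758 -0.0225  0.058 ]
 [-0.0575 -0.0249  0.058 ]] [[-0.1757  0.0286  0.058 ]
 [-0.0574  0.0266  0.058 ]] [[-0.1758  0.003   0.058 ]
 [-0.0575  0.0008  0.058 ]] [0.0511 0.0515]
front/back rows [[-0.1841  0.0034  0.058 ]
 [-0.0416  0.0007  0.058 ]]
```

Request:
move_arm:
  deltas: [0,0,-0.017,2,-0.3,0,7,0,0,-0.017,4,-0.57,0,7,0,0,-0.017,4,-0.57,-3,7,0,0,-0.017,4,-0.57,-5.5,7,0,0,-0.017,4,-0.57,-7.5,7,0,0,-0.017,4,-0.57,-8.2,7,0,0,-0.017,4,-0.57,-8.2,7,0,0,-0.017,4,-0.57,-8.2,5]

```text
time: 12.5
tool_pos: [0.5779, -0.1116, 0.0379]
ee_rot: [[-0.972, 0.162, 0.171], [0.16, 0.987, -0.029], [-0.174, -0.001, -0.985]]
contact_force: [-0.3, -0.6, 3.1]
width: 0.053
gripper_force: 2.4
```

Request:
move_arm:
  deltas: [0,0,0,0,0,0,4,0,0,0,0,0,0,4,0,0,0,0,0,0,4,0,0,0,0,0,0,4,0,0,0,0,0,0,4,0,0,0,0,0,0.5,4,0,0,0,0,0,1,4,0,0,0,0,0,1,4]

```text
time: 13.5
tool_pos: [0.5773, -0.1113, 0.0471]
ee_rot: [[-0.972, 0.162, 0.17], [0.16, 0.987, -0.028], [-0.173, -0.0, -0.985]]
contact_force: [-0.2, 0.5, -2.3]
width: 0.0507
gripper_force: 62.7
```

Request:
move_arm:
  deltas: [0,0,0,0,0,2,4,0,0,0,-0.5,0,5,4,0,0,0.03,-2,0.5,8,4,0,0,0.07,-4,3.5,10,4,0,0,0.11,-6.5,7.5,10.5,4,0,0,0.15,-9,12,10.5,4,0,0,0.175,-10.2,15,10.5,4,0,0,0.175,-10.2,15,10.5,4]

```text
time: 14.5
tool_pos: [0.4736, 0.0403, 0.1512]
ee_rot: [[-0.985, -0.015, 0.171], [-0.015, 1.0, 0.003], [-0.171, 0.0, -0.985]]
contact_force: [-0.2, -0.7, -1.6]
width: 0.0507
gripper_force: 62.9
```

```bash
python3 - <<'E'
from arc import *
s=env.read_state();C=cal("wrist",s);im=cams.read_camera("wrist");np.save("pics/w7.npy",im);cv2.imwrite("pics/w7.png",im[:,:,::-1])
print(s["time"],s["tool_pos"],s["ee_rot"],s["width"],s["contact_force"])
print(proj(C,[.4712,.1604,.006]))
t=cams.read_camera("top");h=hsv(t);w_=(h[...,1]<40)&(h[...,2]>170)
for q,c,l in blobs(w_,60):
    if 235<c[0]<260 and 220<c[1]<250:print(q,c,cast(cal("top"),c,.006))
E
```

```text
14.5 [0.4736 0.0403 0.1512] [[-0.9852 -0.0152  0.1707]
 [-0.015   0.9999  0.0027]
 [-0.1707  0.0001 -0.9853]] 0.050684856065186974 [-0.1984 -0.6725 -1.575 ]
[[444.1108 155.4743]]
[242 225  12  11 124] [247.629  229.6774] [[0.4875 0.16   0.006 ]]
```

View pics/w7.png

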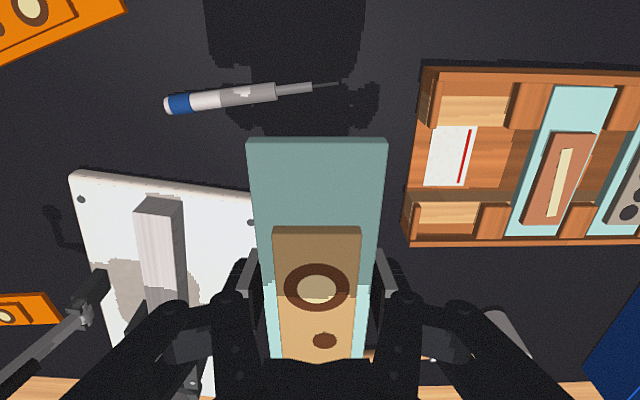

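The card is in full view at about (450,157) in the empty pocket. The held mount's front corners are at (246,140) and (387,140).

```bash
python3 - <<'E'
from arc import *
s=env.read_state();C=cal("wrist",s);im=np.load("pics/w7.npy");h=hsv(im)
m=(((h[...,1]<45)&(h[...,2]>150))|(((h[...,0]<6)|(h[...,0]>170))&(h[...,1]>120)&(h[...,2]>120))).astype(np.uint8)
m[:115]=0;m[200:]=0;m[:,:415]=0;m[:,490:]=0;m=cv2.morphologyEx(m,cv2.MORPH_CLOSE,np.ones((3,3)))
q,c,l=max(blobs(m,200),key=lambda t:t[0][4]);ct=max(cv2.findContours(l.astype(np.uint8),0,1)[0],key=cv2.contourArea)[:,0]
W=cast(C,ct,.006)[:,:2];r=cv2.minAreaRect((W*1000).astype(np.float32));print("label",q,r,cv2.boxPoints(r))
# tray front wall top edge (z=.04): dark->wood
g=h[...,1]*1.0;P=[]
for x in range(440,636,3):
    col=(h[60:85,x,0]<25)&(h[60:85,x,1]>100)&(h[60:85,x,2]>80)
    if col.any():P.append([x,60+np.argmax(col)])
P=np.array(P);f=cv2.fitLine(cast(C,P,.04)[:,:2].astype(np.float32),cv2.DIST_HUBER,0,1e-4,1e-4).ravel();print("tray edge",P[[0,-1]],f,"yaw",np.arctan2(-f[0]*np.sign(f[1]),abs(f[1])))
zt=s["tool_pos"][2]+.0121+.008
# held plate: side edges & front edge
k=((h[...,0]>75)&(h[...,0]<100)&(h[...,1]>25)&(h[...,2]>80)).astype(np.uint8);k[:,:230]=0;k[:,400:]=0
rows=np.arange(160,225)
Lp=np.array([[np.nonzero(k[y])[0].min()-.5,y] for y in rows]);Rp=np.array([[np.nonzero(k[y])[0].max()+.5,y] for y in rows])
a,b=cast(C,Lp,zt)[:,:2],cast(C,Rp,zt)[:,:2]
fl=[cv2.fitLine(v.astype(np.float32),cv2.DIST_HUBER,0,1e-4,1e-4).ravel() for v in(a,b)]
print("mount yaw",[np.arctan2(v[1]*np.sign(v[0]),abs(v[0])) for v in fl],"width",np.linalg.norm(a-b,axis=1)[[0,-1]],"mid",((a+b)/2)[[0,-1]])
F=[137+np.argmax(k[130:170,x]) -7 for x in range(260,375,5)];print("front rows",F)
gr=cv2.cvtColor(im,cv2.COLOR_RGB2GRAY);print(gr[128:156,320],gr[128:156,280])
E
```

```text
label [ 423  126   55   60 2524] ((474.94580078125, 163.47305297851562), (59.5372314453125, 40.23420333862305), 0.7757738828659058) [[444.9075 183.1853]
 [445.4523 142.9547]
 [504.9841 143.7608]
 [504.4393 183.9914]]
tray edge [[440  66]
 [635  72]] [ 0.0149 -0.9999  0.3912  0.2001] yaw 0.014923289
mount yaw [np.float32(0.014904516), np.float32(0.011626883)] width [0.0512 0.0517] mid [[0.411  0.0384]
 [0.4392 0.0388]]
front rows [np.int64(137), np.int64(137), np.int64(137), np.int64(137), np.int64(137), np.int64(137), np.int64(137), np.int64(137), np.int64(137), np.int64(137), np.int64(137), np.int64(137), np.int64(137), np.int64(137), np.int64(137), np.int64(137), np.int64(137), np.int64(137), np.int64(137), np.int64(137), np.int64(137), np.int64(137), np.int64(137)]
[ 39  29  40  42  41  40  34  33  62  96 104 102 105 101 113 137 147 148
 145 144 148 144 150 147 145 146 147 147] [ 26  39  43  44  40  39  41  25  62  96 100 100 104 101 111 137 143 146
 149 146 144 148 146 146 144 147 147 145]
```

```bash
python3 - <<'E'
from arc import *
s=env.read_state();C=cal("wrist",s);zt=s["tool_pos"][2]+.0201
f=cast(C,[316.5,142.4],zt)[0];f2=cast(C,[316.5,136.4],zt-.008)[0];print(f,f2,s["tool_pos"])
yaw=.0135;u=np.array([np.cos(yaw),np.sin(yaw)]);c0=f[:2]+.07*u;c1=np.array([.411,.0384])+(c0[0]-.411)*u
c=np.array([c0[0],c1[1]]);print("mount",c,"shift cm",(np.array([.4749,.1635])-c)*100,"down cm",(zt-.008-.028)*100)
E
```

```text
[0.4043 0.0383 0.172 ] [0.4047 0.0383 0.164 ] [0.4753 0.0386 0.1519]
mount [0.4742 0.0393] shift cm [ 0.0651 12.4246] down cm 13.599194657612834
```

Request:
move_arm:
  deltas: [0,0,0,0,1,-1.5,4,0,0,0,0,2,-3,4,0,0,0,0,2,-4,4,0,0,0,0,2,-4,4,0,0,0,0,2,-4,4,0,0,0,0,2,-4,4,0,0,0,0,2,-4,4,0,0,0,0,2,-4,4]

```text
time: 15.6
tool_pos: [0.4754, 0.0586, 0.1123]
ee_rot: [[-0.985, -0.012, 0.173], [-0.012, 1.0, 0.002], [-0.173, -0.0, -0.985]]
contact_force: [0.9, 0.2, -1.3]
width: 0.0504
gripper_force: 62.9
```

```bash
cat > lab.py <<'E'
from arc import *
s0=env.read_state();im=cams.read_camera("wrist");s=env.read_state();np.save("pics/w8.npy",im);cv2.imwrite("pics/w8.png",im[:,:,::-1])
print(s0["time"],s0["tool_pos"],s["tool_pos"]);C=cal("wrist",s0);h=hsv(im)
m=(((h[...,1]<45)&(h[...,2]>150))|(((h[...,0]<6)|(h[...,0]>170))&(h[...,1]>120)&(h[...,2]>120))).astype(np.uint8)
p=proj(C,[.473,.165,.006])[0].astype(int);k=np.zeros_like(m);cv2.circle(k,tuple(map(int,p)),55,1,-1);m=cv2.morphologyEx(m&k,cv2.MORPH_CLOSE,np.ones((3,3)))
q,c,l=max(blobs(m,200),key=lambda t:t[0][4]);ct=max(cv2.findContours(l.astype(np.uint8),0,1)[0],key=cv2.contourArea)[:,0]
r=cv2.minAreaRect((cast(C,ct,.006)[:,:2]*1000).astype(np.float32));print("label",q,r)
zt=s0["tool_pos"][2]+.0201
k=((h[...,0]>75)&(h[...,0]<100)&(h[...,1]>25)&(h[...,2]>80)).astype(np.uint8);k[:,:230]=0;k[:,400:]=0
rows=np.arange(160,225)
a=cast(C,[[np.nonzero(k[y])[0].min()-.5,y] for y in rows],zt)[:,:2];b=cast(C,[[np.nonzero(k[y])[0].max()+.5,y] for y in rows],zt)[:,:2]
fl=[cv2.fitLine(v.astype(np.float32),cv2.DIST_HUBER,0,1e-4,1e-4).ravel() for v in(a,b)]
yaw=np.mean([np.arctan2(v[1]*np.sign(v[0]),abs(v[0])) for v in fl])
g=cv2.cvtColor(im,cv2.COLOR_RGB2GRAY).astype(float)[125:160,270:365].mean(1);d=np.diff(g);e=125.5+5+np.argmax(d[5:]);print("front rows grad",[(125+i,round(v)) for i,v in enumerate(d) if abs(v)>8])
mid=(a+b)/2;u=np.array([np.cos(yaw),np.sin(yaw)])
x=cast(C,[316.5,143.0],zt)[0][0];cen=mid[0]+u*(x+.07-mid[0][0])
print("mount yaw",yaw,"centre",cen,"shift",np.array(r[0])/10-cen*100,"bottom z",zt-.008)
E
python3 lab.py
```

```text
15.6 [0.4754 0.0586 0.1123] [0.4754 0.0586 0.1122]
label [ 416  138   62   66 3125] ((473.1509704589844, 165.2679443359375), (58.83674621582031, 40.30579376220703), 0.8206327557563782)
front rows grad [(135, 32), (136, 34), (137, 8), (141, 11), (142, 23), (143, 10)]
mount yaw 0.01048149 centre [0.4746 0.0591] shift [-0.1496 10.6142] bottom z 0.1244016465050927
```

Request:
move_arm:
  deltas: [0,0,0,0,3,0,4,0,0,0.004,-0.1,7,0,4,0,0,0.004,-0.14,10,0,4,0,0,0.004,-0.14,10.6,-2,4,0,0,0.004,-0.14,10.6,-5,4,0,0,0.004,-0.14,10.6,-7.5,4,0,0,0.004,-0.14,10.6,-7.5,4,0,0,0.004,-0.14,10.6,-7.5,4]

```text
time: 16.65
tool_pos: [0.4747, 0.1649, 0.0378]
ee_rot: [[-0.985, -0.016, 0.174], [-0.016, 1.0, 0.003], [-0.174, 0.0, -0.985]]
contact_force: [-1.2, 0.5, -2.0]
width: 0.0506
gripper_force: 63.1
```

Request:
move_arm:
  deltas: [0,0,0,0,0,0,4,0,0,0,0,0,0,4,0,0,0,0,0,0,4,0,0,0,0,0,0,4,0,0,0,0,0,0,4,0,0,0,0,0,0,4,0,0,0,0,0,0,4,0,0,0,0,0,0,4]

```text
time: 17.65
tool_pos: [0.4738, 0.1647, 0.0369]
ee_rot: [[-0.985, -0.016, 0.172], [-0.016, 1.0, 0.003], [-0.172, -0.0, -0.985]]
contact_force: [0.7, 0.4, -1.1]
width: 0.0506
gripper_force: 63.1
```

```bash
python3 - <<'E'
from arc import *
s=env.read_state();im=cams.read_camera("wrist");C=cal("wrist",s);print(s["time"],s["tool_pos"],s["joint_positions"])
im=np.ascontiguousarray(im);L=np.array([.47315,.16527]);y=.0143;Q=np.array([[np.cos(y),-np.sin(y)],[np.sin(y),np.cos(y)]])
for X,Y,z in((-.073,-.029,.038),(-.073,.029,.038),(-.07,-.026,.028),(-.07,.026,.028)):
    print(X,Y,proj(C,np.r_[L+Q@[X,Y],z]))
cv2.imwrite("pics/w9.png",cv2.resize(im[110:310,200:440],None,fx=3,fy=3)[:,:,::-1])
E
```

```text
17.65 [0.4738 0.1647 0.0369] [ 0.2155  0.1355  2.1395 -0.0534  0.6977 -1.3333]
-0.073 -0.029 [[245.2871 120.5285]]
-0.073 0.029 [[388.2399 120.6553]]
-0.07 -0.026 [[257.4063 121.0109]]
-0.07 0.026 [[376.051  121.1158]]
```

View pics/w9.png

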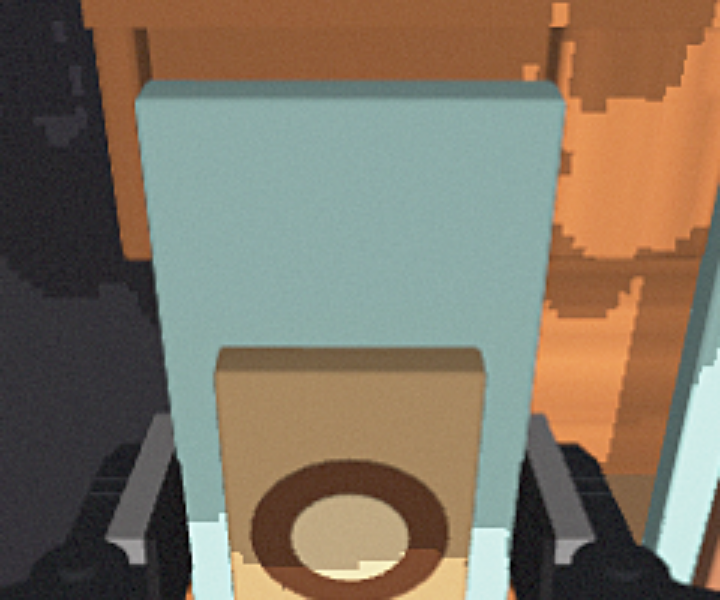

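The plate is centred between the pocket walls: the walls' inner edges are at about 136 and 563 in the crop, the plate's edges at 138 and 563. I can lower it.

Request:
move_arm:
  deltas: [0,0,0,0,0,-0.4,4,0,0,0,0,0,-0.8,4,0,0,0,0,0,-1.1,4,0,0,0,0,0,-1.4,4,0,0,0,0,0,-1.7,4,0,0,0,0,0,-2,4,0,0,0,0,0,-2.1,4,0,0,0,0,0,-2.1,4]

```text
time: 18.7
tool_pos: [0.4738, 0.1647, 0.0163]
ee_rot: [[-0.985, -0.016, 0.172], [-0.016, 1.0, 0.002], [-0.172, -0.001, -0.985]]
contact_force: [-2.1, -0.5, 4.0]
width: 0.0506
gripper_force: 63.7
```

Request:
move_arm:
  deltas: [0,0,0,0,0,0,4,0,0,0,0,0,0,4,0,0,0,0,0,0,4,0,0,0,0,0,0,4,0,0,0,0,0,0,4,0,0,0,0,0,0,4,0,0,0,0,0,0,4,0,0,0,0,0,0,4]

```text
time: 19.7
tool_pos: [0.4738, 0.1647, 0.0163]
ee_rot: [[-0.985, -0.016, 0.172], [-0.016, 1.0, 0.002], [-0.172, -0.0, -0.985]]
contact_force: [-3.7, -1.1, 6.0]
width: 0.0504
gripper_force: 63.9
```

Request:
move_arm:
  deltas: [0,0,0,0,0,0,5.4,0,0,0,0,0,0,5.8,0,0,0,0,0,0,6.2,0,0,0,0,0,0,6.2,0,0,0,0,0,0,6.2,0,0,0,-0.3,0,1.5,6.2,0,0,0,-0.7,0,4,6.2,0,0,0,-1.6,0,9,6.2]

```text
time: 20.7
tool_pos: [0.4559, 0.1642, 0.1057]
ee_rot: [[-0.986, -0.016, 0.168], [-0.016, 1.0, 0.002], [-0.168, -0.001, -0.986]]
contact_force: [-0.0, -0.0, -0.3]
width: 0.0619
gripper_force: 0.0
```

Request:
move_arm:
  deltas: [0,0,0,-3,0,2,6.2,0,0,0,-6,0,4,6.2,0,0,0,-8,0,6,6.2,0,0,0,-8,0,6,6.2,0,0,0,-8,0,6,6.2,0,0,0,-8,0,6,6.2,0,0,0,-8,0,6,6.2,0,0,0,-8,0,6,6.2]

```text
time: 21.7
tool_pos: [0.3777, 0.1645, 0.1654]
ee_rot: [[-0.985, -0.016, 0.171], [-0.016, 1.0, 0.002], [-0.171, -0.001, -0.985]]
contact_force: [0.9, 0.9, 0.2]
width: 0.0622
gripper_force: 0.0
```

```bash
python3 - <<'E'
from arc import *
s=env.read_state();im=cams.read_camera("wrist");C=cal("wrist",s);print(s["time"],s["tool_pos"],s["contact_force"])
t=cams.read_camera("top");h=hsv(t);red=((h[...,0]<8)|(h[...,0]>172))&(h[...,1]>150)&(h[...,2]>80)
print([c for q,c,_ in blobs(red,8) if q[0]>380])
L=np.array([.47315,.16527]);y=.0143;Q=np.array([[np.cos(y),-np.sin(y)],[np.sin(y),np.cos(y)]])
for X,Y in((-.07,-.026),(-.07,.026),(.07,.026),(.07,-.026)):print(proj(C,np.r_[L+Q@[X,Y],.036]))
cv2.imwrite("pics/w10.png",im[:,:,::-1])
E
```

```text
21.7 [0.3777 0.1645 0.1654] [0.8638 0.8778 0.2298]
[array([413.6575, 186.0685])]
[[287.0473 187.9291]]
[[343.2768 187.9678]]
[[337.9665 296.1301]]
[[292.6701 296.0903]]
```

View pics/w10.png

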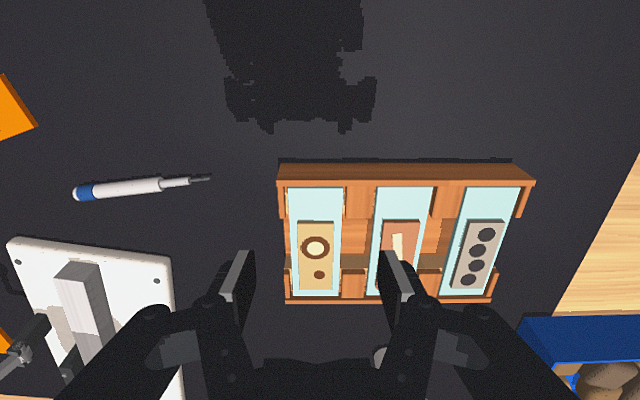

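The mount lies in the pocket, its corners at about (287,187), (343,187), (339,297) and (292,297), as predicted. The bar's knob is still at its open-stop position, so I'm handing the job in.

```bash
python3 -c "
from rig import workorder
print(workorder.sign_off())"
```

```text
the job is handed in; nothing more can be done
None
```

The job is handed in at about 22 s of the 64 s: the clamp bar rests open, and the mount was slid out, lowered fully into the empty pocket and let go; the final pictures matched the planned positions, but sign-off returned no verdict.

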